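# Zero a bench sample mill and back it off three clicks

### The arm

A 6-joint arm with a two-finger parallel gripper is mounted at the origin on the work surface. World frame = base frame: x ahead of the robot, y to its left, z up, the work surface at z = 0. Lengths are in m, angles in rad, forces in N, time in s.
With the tool pointing down it reaches from about 0.325 to 0.775 m from the base axis. Payload 5.5 kg.
Tool frame: the origin (TCP) lies on the centre line of the jaws, within the pads' length; the fingertips stand 19 mm ahead of it and the grasp point (between the pads) is the TCP; z points along the fingers, y is the line along which they close (so a half turn about z gives the same grasp; the last joint's range is limited). The gripper opens to 88 mm and grips with 3 to 60 N. Pads are 20 mm wide; open, the fingers measure 115 mm over their backs; the gripper's body (75 mm by 178 mm) begins 61 mm behind the grasp point.
Start: joints at [-1.203, 0.091, 1.231, -0, 1.82, -0.057], TCP at [0.247, -0.547, 0.242] pointing down, gripper open.
Joint ranges: [-2.87, 2.87], [-0.86, 2.18], [0.17, 2.46], [-1.51, 4.65], [0.06, 2.69], [-2.65, 2.65]. Speed limits (rad/s): [2.57, 2.57, 3.01, 3.14, 3.14, 3.14].

### API

Orientations are given as a rotation vector (axis times angle).
In Python, from bench import env, kin, monitor, imaging gives the robot as it stands. The module is installed in compiled form; this text tells all that it offers. Calls block until the motion is done:
- env.move_ptp(position, orientation): joint-space move of the TCP to a pose.
- env.move_straight(position, feed=0.15, frame=None): straight line of the TCP; frame=None keeps the orientation; feed is the mean speed in m/s.
- env.set_joints(angles): joint-space move.
- env.move_gripper(opening, effort=None): opening from 0.0 (shut) to 1.0 (fully open); effort is the grip in N (None keeps the last); returns when the fingers have stopped.
- env.hold(seconds).
- kin.solve_ik(position, orientation): joint angles nearest the present ones, or None.
- monitor.sense(): the state.
- imaging.get_image(name): name is "scene" or "top"; returns a dict with "frame" (480x640x3 uint8, blue, green, red), "depth" (480x640 float32, m along the optical axis (not along the pixel's ray), 0 where there is no reading), "fx", "fy", "cx", "cy" (pixels), "distortion" ([k1, k2, p1, p2, k3] as OpenCV has them; the pictures are not rectified), "eye" and "rotation" of the camera in the world. Camera axes: x right, y up, looking along -z (the intrinsics and any distortion apply to the point x, -y, -z); pixel columns grow to the right and rows downward; lengths in m; the calibration is good to about 2 mm. A picture is of the moment at which its call begins.
A pose or a line that the arm cannot do raises env.PlanningError and nothing moves.
- env.job_done(): hands the job in; it is judged then, once.
The state is a dict: "t": time; "joints": joint angles; "dq": joint speeds; "joint_efforts": joint torques, N m; "ee_pos": TCP position; "orientation": TCP orientation; "force": force on the tool from outside, world axes, zero at the start; "ft_torque": the same for the moment, N m; "finger_gap": opening from 0.0 (shut) to 1.0 (fully open); "finger_force": force on a finger pad.
Only numpy, scipy, OpenCV 4.12 (cv2) and the standard library are available. Lean on these libraries where they do the work, as an engineer would, in place of code of your own. Each camera call takes 0.05 s, during which the arm holds its last target. There are 200 camera calls.

### The job

Set the grinding gap of the seed mill that has the blue setting ring: turn the ring clockwise (seen from above) until the burrs touch and it stops at the red mark, then back it off three clicks, to the third white mark of its dial, and let go. Leave the setting of the mill with the orange ring as it is, and leave the glass beaker standing.

Things in the scene. Friction and masses are not known exactly. Their poses are not given: they have to be found in the camera images.
- blue_ring (a joint): Setting of the blue ring, rad: 0 = burrs touching (hard stop, pointer at the red mark), growing anticlockwise seen from above, to 1.9. One click = 20 degrees, so three = 1.047 rad; white marks on the black dial show them, no detent is felt. Stiff (0.12 N m), no spring, stays where left. Starts between 0.6 and 1.5: one grasp does the whole job.
- blue_grip (a point): On the blue ring's vertical axis, 155 mm above the bench, in its upright grip bar (70 long, 14 thick, 42 tall), 16 below the bar's top, 26 above the ring plate (84 across). x axis: along the bar to its end with the white pointer; z up; turns with the ring. Mill fixed, steel, 116 across; only its pale hopper, 64 to 120 from the axis, rises above the plate, to 10 below this point (mm).
- orange_pointer (a point): White pointer tip of the other mill, the same but with an orange ring: on the ring's rim, 42 mm from its turning axis, 131 mm above the bench; x axis (level) points outward from the ring's axis. Its setting is different each time and must not be changed.
- beaker: Empty glass beaker, 72 mm across and 90 mm high, standing loose on the bench beyond and between the mills. Origin at the centre of its underside, z axis up.

How it is judged:
By the outcome, as a careful person would: the job done as asked, in the order asked, and still so for the second after the job is handed in, with the robot touching nothing.
It also fails if it takes over 42 s, if anything falls off the work surface, if the arm or the gripper's body presses on something with over 40 N, if the wrist force passes 120 N, or if a joint passes its speed limit or range.

## Working session

There is one attempt and no reset: what is moved stays moved. The work goes in short steps, each a Python script; the robot and the scene stay as the last script left them, time stands still between calls to the robot, and variables do not carry over. Pictures are saved under pics/ and viewed, at most 10 in all, crops included, and the job is handed in when it is done.

```bash
mkdir -p pics; python3 - <<'E'
from bench import env,kin,monitor,imaging
import cv2,numpy as np,pickle
d={}
for n in("scene","top"):
    i=imaging.get_image(n); d[n]=i; cv2.imwrite(f"pics/{n}0.png",i["frame"])
    print(n,i["fx"],i["fy"],i["cx"],i["cy"],i["distortion"],i["eye"],i["rotation"])
pickle.dump(d,open("d0.pkl","wb"))
s=monitor.sense();print(s)
E
```

```text
scene 553.0662468241134 553.0662468241134 321.3138083391124 247.63877880242788 [-0.1682861  0.         0.         0.         0.       ] [1.37522181 0.11359341 0.7322674 ] [0.65402515 0.75791206 1.62482416]
top 566.5358659757176 566.5358659757176 323.94679578108287 237.88507950827486 [-0.16158441  0.          0.          0.          0.        ] [ 0.52663379 -0.02898252  0.96836862] [ 0.0862412  -0.08567532 -1.57304988]
{'t': 0.1, 'joints': array([-1.20268305e+00,  9.18116639e-02,  1.23173736e+00, -5.97262209e-05,
        1.81977342e+00, -5.66983031e-02]), 'dq': array([ 0.00125905, -0.00066242, -0.00253091, -0.00029748,  0.00044443,
        0.0003843 ]), 'joint_efforts': array([ 3.78171258e-03, -4.47857237e+01, -4.07569706e+01,  7.00172922e-02,
        2.83918111e-02, -1.08823010e-04]), 'ee_pos': array([ 0.24719338, -0.54647594,  0.24061896]), 'orientation': array([-3.06933343e+00, -6.61905282e-01,  5.10941277e-04]), 'force': array([ 0.57477547, -0.75298888, -0.26870849]), 'ft_torque': array([ 0.03148932, -0.00282299, -0.00474841]), 'finger_force': 0.0, 'finger_gap': 0.995914357060069}
```

View pics/scene0.png

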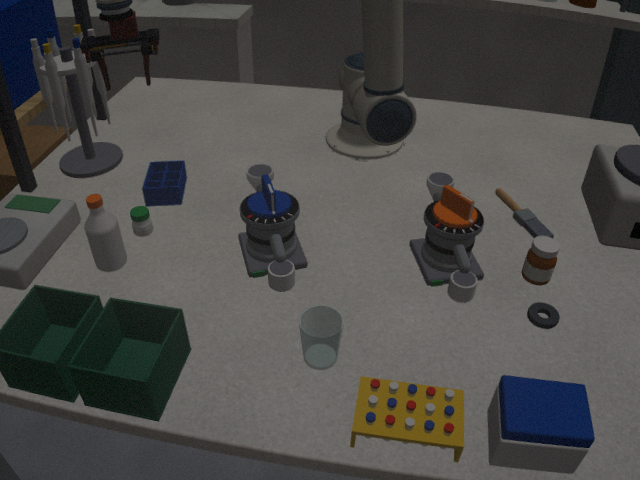

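View pics/top0.png

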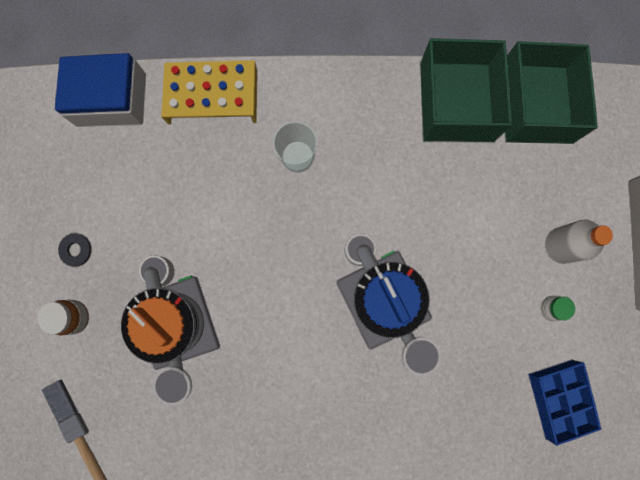

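The scene view shows the blue mill near (270,220), the orange mill near (452,230) and the beaker near (320,338). In the top view the blue ring is near (391,300), the orange ring near (157,325) and the beaker near (297,150). I'll zoom in on both dials next.

```bash
cat > h.py <<'E'
import cv2,numpy as np
from scipy.spatial.transform import Rotation as R
def ray(i,uv):
    K=np.array([[i["fx"],0,i["cx"]],[0,i["fy"],i["cy"]],[0,0,1]])
    p=cv2.undistortPoints(np.float64(uv).reshape(-1,1,2),K,np.array(i["distortion"]))[:,0]
    return R.from_rotvec(i["rotation"]).apply(np.c_[p[:,0],-p[:,1],-np.ones(len(p))])
def onplane(i,uv,z):
    r=ray(i,uv); e=np.array(i["eye"]); return e+r*((z-e[2])/r[:,2])[:,None]
E
python3 - <<'E'
import pickle,cv2,numpy as np
from h import *
d=pickle.load(open("d0.pkl","rb"));t=d["top"];f=t["frame"]
c=cv2.resize(f[230:390,330:460],None,fx=3.6,fy=3.6,interpolation=cv2.INTER_CUBIC)
c2=cv2.resize(f[250:410,100:190],None,fx=3.6,fy=3.6,interpolation=cv2.INTER_CUBIC)
cv2.imwrite("pics/crop0.png",np.clip(np.hstack([c,c2])*1.6,0,255).astype(np.uint8))
hsv=cv2.cvtColor(f,cv2.COLOR_BGR2HSV)
b=cv2.inRange(hsv,(100,120,40),(130,255,255));b[:,:345]=0;b[:,440:]=0;b[:250]=0;b[350:]=0
k=max(cv2.findContours(b,0,2)[0],key=cv2.contourArea)
print(cv2.contourArea(k),cv2.minEnclosingCircle(k),cv2.fitEllipse(k))
w=cv2.inRange(hsv,(0,0,120),(180,60,255))
n,l,s,ce=cv2.connectedComponentsWithStats(w[255:340,345:440])
for j in range(1,n):
    if 2<s[j,4]<400: print(s[j],ce[j]+[345,255])
E
```

```text
2396.5 ((391.9061584472656, 299.7628479003906), 29.783039093017578) ((392.0968933105469, 301.0745849609375), (54.009883880615234, 58.3138313293457), 80.59486389160156)
[  0   0  18  21 216] [350.88888889 264.72222222]
[29  0 10  5 30] [378.03333333 256.4       ]
[42  8  2  7 13] [387.46153846 266.23076923]
[53  9  3  7 14] [399.07142857 267.        ]
[ 30  11  21  32 129] [386.09302326 282.51162791]
[20 19  6  5 14] [367.21428571 276.14285714]
[13 29  7  4 15] [360.86666667 285.66666667]
[  0  47  19  38 374] [350.83957219 326.37700535]
[47 82 10  3 19] [397.         338.42105263]
```

View pics/crop0.png

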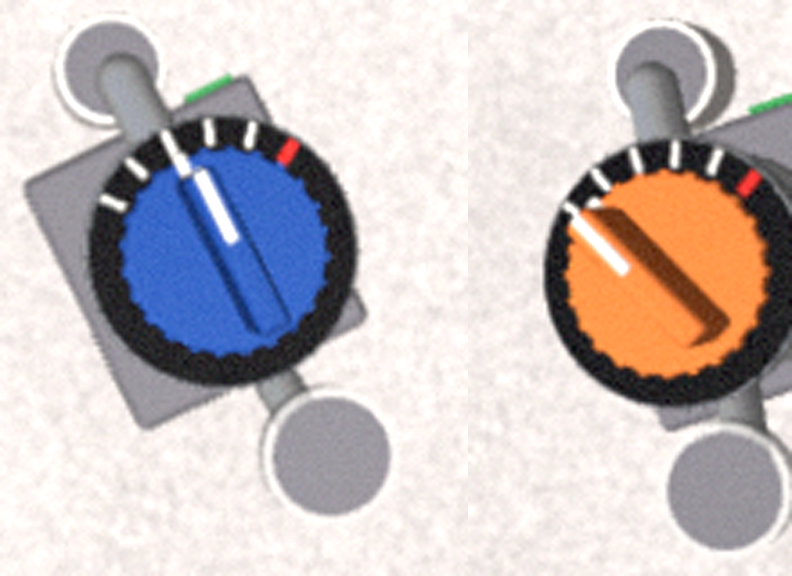

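The crop shows the blue dial: red mark at crop (288,152), then white marks going anticlockwise. The pointer sits near the third mark (175,152). The larger pale cup at (330,455) is the hopper, on the robot's side of the mill. The orange pointer sits near its fifth mark. Next I'll measure the axis, heights and angles.

```bash
cat >> h.py <<'E'
from scipy.optimize import least_squares
def fitc(p):
    return least_squares(lambda q:np.hypot(p[:,0]-q[0],p[:,1]-q[1])-q[2],[*p.mean(0),.04],loss='soft_l1',f_scale=.001).x
def blue(i,box):
    f=i["frame"];hsv=cv2.cvtColor(f,cv2.COLOR_BGR2HSV)
    m=cv2.inRange(hsv,(100,120,40),(130,255,255));z=np.zeros_like(m);x0,y0,x1,y1=box;z[y0:y1,x0:x1]=m[y0:y1,x0:x1]
    return z
def marks(i,box,c,zd=.129,col="w"):
    """white/red blobs round axis c: radius mm, angle deg on dial plane"""
    f=i["frame"];hsv=cv2.cvtColor(f,cv2.COLOR_BGR2HSV);x0,y0,x1,y1=box
    m=cv2.inRange(hsv,(0,0,95),(180,70,255)) if col=="w" else cv2.inRange(hsv,(0,130,60),(8,255,255))|cv2.inRange(hsv,(172,130,60),(180,255,255))
    n,l,s,ce=cv2.connectedComponentsWithStats(m[y0:y1,x0:x1]);o=[]
    for j in range(1,n):
        if s[j,4]>4:
            p=onplane(i,ce[j]+[x0,y0],zd)[0,:2]-c;o.append((s[j,4],round(np.hypot(*p)*1e3,1),round(np.degrees(np.arctan2(p[1],p[0])),1)))
    return [a for a in o if a[1]<60]
E
python3 - <<'E'
import pickle
from h import *
d=pickle.load(open("d0.pkl","rb"));t=d["top"];box=(345,255,440,345)
m=blue(t,box);k=cv2.convexHull(max(cv2.findContours(m,0,1)[0],key=cv2.contourArea))[:,0].astype(float)
P=onplane(t,k,.129)[:,:2];q=fitc(P);print("ring",q, "hull res",np.std(np.hypot(*(P-q[:2]).T)))
# dark dial outer rim
f=t["frame"];g=f.max(2);dk=(g<45).astype(np.uint8)*255;z=np.zeros_like(dk);z[255:345,345:440]=dk[255:345,345:440]
k=cv2.convexHull(max(cv2.findContours(z,0,1)[0],key=cv2.contourArea))[:,0].astype(float)
for h in(.119,.125):print("dial",fitc(onplane(t,k,h)[:,:2]))
print(marks(t,box,q[:2]),marks(t,box,q[:2],col="r"))
# scene ring
s=d["scene"];m=blue(s,(235,170,305,230));k=max(cv2.findContours(m,0,1)[0],key=cv2.contourArea)[:,0].astype(float)
P=onplane(s,k,.129)[:,:2];r=np.hypot(*(P-q[:2]).T);P=P[r<.05];print("scene ring",fitc(P))
# depth heights
v,u=np.nonzero(blue(t,box));D=t["depth"][v,u];zz=np.array(t["eye"])[2]+ray(t,np.c_[u,v])[:,2]*D
print("z hist",np.histogram(zz,np.arange(.10,.19,.006)))
top=zz>.160;pt=np.c_[u,v][top];X=onplane(t,pt,.171)[:,:2]
print("bar",top.sum(),cv2.minAreaRect((X*1e3).astype(np.float32)))
w=(cv2.cvtColor(f,cv2.COLOR_BGR2HSV)[...,1]<80)
v,u=np.nonzero(t["depth"]>0);zz=t["eye"][2]+ray(t,np.c_[u,v])[:,2]*t["depth"][v,u]
X=np.c_[u,v][(zz>.162)&(zz<.18)&(u>345)&(u<440)&(v>255)&(v<345)];X=onplane(t,X,.171)[:,:2]
print("bar all",cv2.minAreaRect((X*1e3).astype(np.float32)),X.mean(0))
E
```

```text
ring [ 0.52688109 -0.12917678  0.04354454] hull res 0.00029800341469295887
dial [ 0.52696331 -0.12943404  0.05517198]
dial [ 0.52696075 -0.12872431  0.05478211]
[(np.int32(1791), np.float64(53.1), np.float64(-87.0)), (np.int32(19), np.float64(49.1), np.float64(6.5)), (np.int32(17), np.float64(49.0), np.float64(-13.3)), (np.int32(18), np.float64(49.7), np.float64(46.1)), (np.int32(20), np.float64(50.7), np.float64(66.2))] [(np.int32(33), np.float64(49.1), np.float64(-33.3))]
scene ring [ 0.53208302 -0.13004046  0.04107922]
z hist (array([   0,    0,   12,   45, 1196,  767,   19,   21,   17,   22,   25,
        336,   43,    0]), array([0.1  , 0.106, 0.112, 0.118, 0.124, 0.13 , 0.136, 0.142, 0.148,
       0.154, 0.16 , 0.166, 0.172, 0.178, 0.184]))
bar 410 ((527.1361694335938, -128.80841064453125), (68.4986801147461, 31.905166625976562), 44.389156341552734)
bar all ((527.1207275390625, -128.47544860839844), (70.92172241210938, 14.710254669189453), 26.65411376953125) [ 0.52710724 -0.12862133]
```

```bash
cat >> h.py <<'E'
C=np.array([.5270,-.1288])
def down(a,flip=0):
    a=np.radians(a)+flip*np.pi;x=np.array([np.cos(a),np.sin(a),0]);z=np.array([0,0,-1.])
    return R.from_matrix(np.c_[x,np.cross(z,x),z]).as_rotvec()
E
python3 - <<'E'
from bench import env,kin,monitor
from h import *
for fl in(0,1):
    for a in(26.6,-33.4):
        q=kin.solve_ik([*C,.157],down(a,fl));print(fl,a,None if q is None else np.round(q,3))
best=None
for fl in(0,1):
    q=[kin.solve_ik([*C,.157],down(a,fl)) for a in(26.6,-33.4-8)]
    if all(x is not None for x in q):
        m=max(abs(x[5]) for x in q)
        if best is None or m<best[0]:best=(m,fl)
fl=best[1];print(best)
env.move_gripper(.5)
p=monitor.sense()["ee_pos"];env.move_straight([p[0],p[1],.29])
env.move_ptp([*C,.26],down(26.6,fl))
env.move_straight([*C,.157],feed=.1)
s=monitor.sense();print(s["t"],s["ee_pos"],s["joints"],s["force"],s["ft_torque"])
env.move_gripper(0.,effort=30)
s=monitor.sense();print(s["t"],s["finger_gap"]*88,s["finger_force"],s["force"],s["ft_torque"],s["joints"][5])
E
```

```text
0 26.6 [-0.302 -0.064  1.537 -0.     1.669  0.804]
0 -33.4 [-0.302 -0.064  1.537 -0.     1.669  1.851]
1 26.6 [-0.302 -0.064  1.537 -0.     1.669 -2.337]
1 -33.4 [-0.302 -0.064  1.537  0.     1.669 -1.29 ]
(np.float64(1.9909467066188427), 0)
4.4083 [ 0.52739396 -0.12892455  0.15799277] [-3.02395200e-01 -6.45744126e-02  1.53542048e+00 -3.89300754e-05
  1.66917035e+00  8.04133137e-01] [0.37212996 0.92745781 0.22667409] [ 0.00512736 -0.02662234 -0.0361271 ]
4.9833 13.758796807964732 29.996418356895447 [ 3.66462017 -5.07798758 -0.91572977] [-0.64934514 -0.45199468 -0.10770671] 0.8042200343835085
```

```bash
python3 - <<'E'
from bench import env,monitor
import numpy as np
q=np.array(env and monitor.sense()["joints"]);q0=q[5]
for d in [.3,.6,.8,.9,.95,1.0,1.02,1.04,1.06,1.08,1.10]:
    q[5]=q0+d;env.set_joints(q);s=monitor.sense()
    print(d,round(s["t"],2),round(s["joints"][5]-q0,4),np.round(s["force"],1),np.round(s["ft_torque"],3),round(s["joint_efforts"][5],3))
    if abs(s["ft_torque"][2])>.9:break
E
```

```text
0.3 5.38 0.2963 [ 0.7 -2.4 -0.5] [ 0.042  0.022 -0.082] 0.173
0.6 5.77 0.5944 [ 1.8 -3.3  0.3] [-0.134 -0.032 -0.082] 0.146
0.8 6.08 0.7933 [ 1.9 -3.6 -1.2] [-0.247 -0.055 -0.107] 0.251
0.9 6.33 0.8938 [ 0.8 -5.3 -0.4] [-0.34  -0.005 -0.129] 0.192
0.95 6.58 0.9451 [ 1.5 -4.2 -0.6] [-0.522 -0.044 -0.153] -0.015
1.0 6.83 0.9951 [ 2.5 -4.4  0.1] [-0.477 -0.066 -0.131] -0.013
1.02 7.08 1.0148 [ 1.5 -4.8 -1.2] [-0.486 -0.048 -0.038] -0.026
1.04 7.33 1.0348 [ 1.2 -4.6 -1. ] [-0.42  -0.065 -0.058] -0.024
1.06 7.58 1.0548 [ 0.8 -4.6 -0.8] [-0.514 -0.022 -0.08 ] -0.024
1.08 7.83 1.0738 [ 1.4 -5.  -0.4] [-0.539 -0.058  0.574] 0.636
1.1 8.07 1.0935 [ 0.7 -4.9  0. ] [-0.642  0.023  0.773] 0.769
```

```bash
python3 - <<'E'
from bench import env,monitor,imaging
import numpy as np,pickle
from h import *
q=np.array(monitor.sense()["joints"]);q0=.8042
for d in [.8,.4,.1,.0]:
    q[5]=q0+d;env.set_joints(q);s=monitor.sense()
    print(d,round(s["t"],2),round(s["joints"][5]-q0,4),np.round(s["force"],1),np.round(s["ft_torque"],3))
env.hold(.3);env.move_gripper(.5)
env.move_straight([*C,.26],feed=.12)
env.move_ptp([.40,-.42,.32],down(26.6))
print(monitor.sense()["t"])
d={n:imaging.get_image(n) for n in("top","scene")};pickle.dump(d,open("d1.pkl","wb"))
t=d["top"];f=t["frame"];box=(345,255,440,345)
v,u=np.nonzero(t["depth"]>0);zz=t["eye"][2]+ray(t,np.c_[u,v])[:,2]*t["depth"][v,u]
X=np.c_[u,v][(zz>.162)&(zz<.18)&(u>345)&(u<440)&(v>255)&(v<345)];X=onplane(t,X,.171)[:,:2]
print("bar all",cv2.minAreaRect((X*1e3).astype(np.float32)),X.mean(0))
c=np.array([.5269,-.1290]);print(marks(t,box,c),marks(t,box,c,col="r"))
c=cv2.resize(f[230:390,330:460],None,fx=3.6,fy=3.6,interpolation=cv2.INTER_CUBIC)
c2=cv2.resize(d["scene"]["frame"][160:300,230:300],None,fx=4.1143,fy=576/140,interpolation=cv2.INTER_CUBIC)
cv2.imwrite("pics/crop1.png",np.clip(np.hstack([c,c2])*1.6,0,255).astype(np.uint8))
E
```

```text
0.8 8.47 0.8007 [ 1.  -3.  -0.1] [-0.229 -0.035  0.072]
0.4 8.93 0.4041 [ 1.7 -1.9 -0.5] [-0.073 -0.162  0.112]
0.1 9.32 0.1057 [ 1.7 -0.9 -0.5] [ 0.093 -0.174  0.109]
0.0 9.57 0.0055 [ 2.2 -0.5 -0.5] [ 0.231 -0.182  0.082]
12.7667
bar all ((527.1361694335938, -128.50619506835938), (70.92172241210938, 14.641461372375488), 26.65411376953125) [ 0.52718665 -0.12860311]
[(np.int32(1777), np.float64(53.3), np.float64(-86.7)), (np.int32(19), np.float64(49.0), np.float64(6.3)), (np.int32(18), np.float64(49.4), np.float64(-13.4)), (np.int32(19), np.float64(49.3), np.float64(46.0)), (np.int32(19), np.float64(50.1), np.float64(66.0)), (np.int32(16), np.float64(58.1), np.float64(-116.8))] [(np.int32(34), np.float64(49.1), np.float64(-33.7))]
```

View pics/crop1.png

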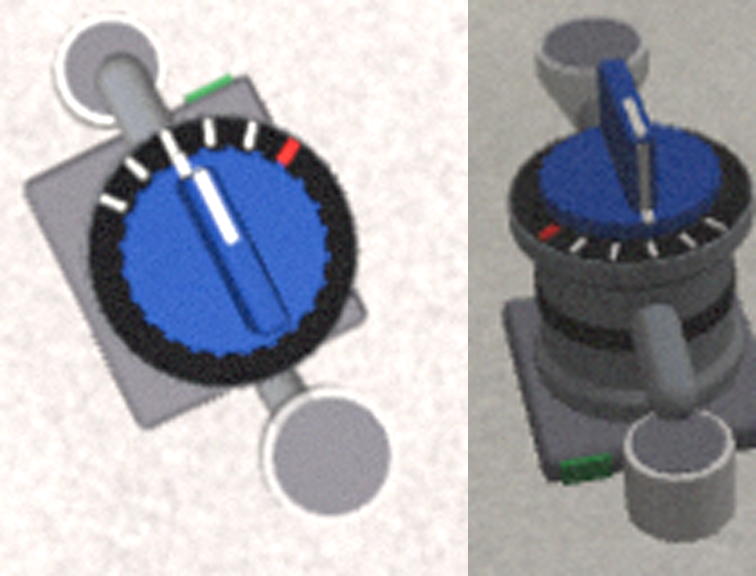

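Both views show the blue pointer lined up with the third white mark. The bar is at 26.7°, against about 26.3° expected for that mark, and the stop showed up as a clear torque rise at the red mark. The arm is clear of everything.

```bash
python3 -c "
from bench import env
print(env.job_done())"
```

```text
the job is handed in; nothing more can be done
None
```

The job is handed in: I turned the blue ring clockwise to its stop at the red mark, backed it off three clicks to the third white mark (checked in both camera views) and let go; the arm went nowhere near the orange mill or the beaker, though I took no closing picture of them.

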